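Try the new foot sleeves on the side-table frame and sort out the wrong one

ROBOT

A 6-joint arm with a two-finger parallel gripper is mounted at the origin on the work surface. World frame = base frame: x ahead of the robot, y to its left, z up, the work surface at z = 0. Lengths are in m, angles in rad, forces in N, time in s.
With the tool pointing down it reaches from about 0.25 to 0.725 m from the base axis. Payload 4 kg.
Tool frame: the origin (TCP) lies between the finger pads; the fingertips stand 25 mm ahead of it and the grasp point (between the pads) lies 6 mm ahead of it (env.finger_overhang is the distance from the TCP to the fingertips, in m); z points along the fingers, y is the line along which they close (so a half turn about z gives the same grasp; the last joint's range is limited). The gripper opens to 85 mm and grips with 20 to 120 N. Pads are 22 mm wide; open, the fingers measure 114 mm over their backs; the gripper's body (76 mm by 85 mm) begins 54 mm behind the grasp point. The pads swing forward as they close: fully open they stand 13 mm farther back than shut.
Start: joints at [-1.16, 0.241, 0.005, 1.335, 0, 1.571], TCP at [0.2, -0.458, 0.256] pointing down, gripper open.
Joint ranges: [-2.72, 2.72], [-1.05, 1.87], [-1.09, 1.28], [-1.99, 2.15], [-1.42, 1.44], [-3.14, 3.14]. Speed limits (rad/s): [2.79, 2.79, 3.14, 3.14, 3.14, 3.14].

INTERFACE

Orientations are given as a unit quaternion [x, y, z, w].
In Python, from cell import env gives the robot as it stands. The module is installed in compiled form; this text tells all that it offers.
- The arm moves only by the shell command python3 -m creep 'ROWS' [FORCE]. ROWS is JSON, a list of rows, each a list of 7 numbers: the shift along the tool's x, y, z in m, then the turn, a rotation vector about the tool's x, y, z in degrees, then the opening, from 0 (shut) to 1 (fully open). A call has 1 to 5 rows; each row is the pose to reach, as a shift and turn from the pose commanded when the call began, along the tool's axes at that moment; what a row does not reach only later rows make up. A row lasts 1/12 s, in which the tool goes at most 41.7 mm and 7.16 degrees, less where a joint would pass 70% of its speed; a pose out of reach is approached as far as the arm can. A call with a gripper value outside its range is refused whole. The fingers move at their own pace and stop on an object; FORCE is the grip in N (left out, the last holds). Time passes only in rows, so rows that repeat a pose let the fingers close. It gives the time, the measured TCP pose, the force, the opening and the grip force at its end, in the units of the state.
- env.get_obs(): the state, without advancing time (a new reading comes with each control period).
- env.camera(name): name is "side" or "top"; returns the picture (400x640x3 uint8, red, green, blue); there is no depth.
- env.camera_model(name): a dict with "mtx" (3x3 intrinsics, pixels), "eye" and "attitude" of the camera in the world. Camera axes: x right, y down, z forward; pixel columns grow to the right and rows downward; lengths in m; the calibration is good to about 2 mm. A picture is of the moment at which its call begins. camera_model takes no time and is no camera call.
- env.close_job(): hands the job in; it is judged then, once.
Trained networks look in the newest picture that a camera, given by its name, has taken for a name from the list of things; names that differ only in an ending like _2 or _b are one class to them, and where a whole thing is asked for, a point or a joint stands for the part that bears it (a point fixed in the world has none). Each returns a list of dicts, best first, with "score" (0 to 1); they miss things now and then, are a little off and sometimes report something else, mostly with a low value. They report only what shows in the picture. A call takes as long as a camera call. They do not tell look-alikes from the thing itself.
- env.recognise(name, camera): "rect" ([left, top, width, height] in pixels, round what is visible of it).
- env.place_of(name, camera): "centre" ([row, column] in pixels: a listed point, or the origin of a listed thing).
The state is a dict: "time_s": time; "qpos": joint angles; "qd": joint speeds; "joint_torque": joint torques, N m; "tool_pos": TCP position; "tcp_rot": TCP orientation; "ft_force": force on the tool from outside, world axes, zero at the start; "moment": the same for the moment, N m; "finger_gap": opening from 0.0 (shut) to 1.0 (fully open); "gripper_force": force on a finger pad.
Only numpy, scipy, OpenCV 4.12 (cv2) and the standard library are available. Lean on these libraries where they do the work, as an engineer would, in place of code of your own. Each camera call takes 0.05 s, during which the arm holds its last target. There are 200 camera calls.

TASK

One of the two new rubber foot sleeves for the side-table frame has a reducing insert left deep in its bore and will not fit. Try each sleeve by sliding it, mouth first, over a bare foot of the frame (either foot) until it comes to a stop, pressing it lightly there to be sure but never forcing it (a light push, well under 40 N). Leave the one that fits on its foot, fully home against the foot rail, put the one that stops part-way in the open cardboard carton, and leave everything else on the table where it is.

Things in the scene. Friction and masses are not known exactly. Their poses are not given: they have to be found in the camera images.
- sleeve_a_mid (a point): a loose foot sleeve lying on the table: dark rubber square tube 85 long, 42 x 42 outside, 100 g, felt pad on its closed end. Its mouth flares to 35 square, the bore behind is 27, 70 deep. One sleeve, not known which, still has a reducing insert (bore 20) deep inside, 40 behind the rim, which stops the foot. Point: its centre, 21 up. x: from closed end to mouth; z up.
- sleeve_b_mid (a point): a loose foot sleeve lying on the table: dark rubber square tube 85 long, 42 x 42 outside, 100 g, felt pad on its closed end. Its mouth flares to 35 square, the bore behind is 27, 70 deep. One sleeve, not known which, still has a reducing insert (bore 20) deep inside, 40 behind the rim, which stops the foot. Point: its centre, 21 up. x: from closed end to mouth; z up.
- frame: the black side-table frame of 24 square steel tube, lying flat, held by its own stone top; fixed. Its foot rail, 364 long, faces the robot, and two feet stick out of it. Origin at table level under the middle of the rail's front face; x away from the robot, z up.
- stop_left (a point): where the left (+y) bare foot of the black frame meets the foot rail: on the foot's axis in the rail's front face, 21 above the table. x along the foot into the rail (away from the robot), z up. The foot, 24 square steel, runs from here to (-62,0,0), level, its underside 9 above the table, so a sleeve lying on the table slides onto it.
- stop_right (a point): the same point of the right (-y) foot, 320 from the left one and parallel to it. A sleeve, pushed on by its closed end, is home when its rim meets the rail: its centre at (-42.5,0,0) from this point. One that does not fit stops with its centre near (-64,0,0).
- carton_in (a point): open cardboard carton, fixed: 200 x 160 outside, 192 x 152 inside (long side along x), walls 4, 75 high, flaps folded down outside. This point is the centre of its inner floor, 4 above the table; z up.
- tape: bystander: roll of paper tape lying flat, 80 across, 24 high, between the feet; origin at its underside's centre.
- felt_pack: bystander: flat card pack of felt pads, 100 x 70 x 11; origin at its underside's centre.
- screwdriver: bystander: screwdriver 200 long lying along its x axis; origin under its middle.
- tumbler: bystander: glass tumbler, 76 across, 100 high; origin at its underside's centre.
- mug: bystander: white mug, 82 across, 92 high; origin at its underside's centre.
- wax_jar: bystander: glass jar with steel lid, 72 across, 75 high; origin at its underside's centre.
Things that resemble listed ones, but are neither listed nor needed, are in the scene too. What is shaped like the part that bears sleeve_b_mid but purple or turquoise is not meant. What is shaped like the part that bears sleeve_a_mid but pink or yellow is not meant.

How it is judged:
On the way:
1. the sleeve with the insert has been tried: slid over a foot and pressed there (over 1.5 N) at the point where the foot stops inside it (((x of sleeve_a_mid in the frame of stop_left between -0.0735 and -0.0585 m and y of sleeve_a_mid in the frame of stop_left between -0.005 and 0.005 m and z of sleeve_a_mid in the frame of stop_left between -0.005 and 0.005 m and angle between the x axis of sleeve_a_mid and the x axis of stop_left, either way round below 0.1 rad and linear speed of sleeve_a below 0.015 m/s) or (x of sleeve_a_mid in the frame of stop_right between -0.0735 and -0.0585 m and y of sleeve_a_mid in the frame of stop_right between -0.005 and 0.005 m and z of sleeve_a_mid in the frame of stop_right between -0.005 and 0.005 m and angle between the x axis of sleeve_a_mid and the x axis of stop_right, either way round below 0.1 rad and linear speed of sleeve_a below 0.015 m/s) or (x of sleeve_b_mid in the frame of stop_left between -0.0735 and -0.0585 m and y of sleeve_b_mid in the frame of stop_left between -0.005 and 0.005 m and z of sleeve_b_mid in the frame of stop_left between -0.005 and 0.005 m and angle between the x axis of sleeve_b_mid and the x axis of stop_left, either way round below 0.1 rad and linear speed of sleeve_b below 0.015 m/s) or (x of sleeve_b_mid in the frame of stop_right between -0.0735 and -0.0585 m and y of sleeve_b_mid in the frame of stop_right between -0.005 and 0.005 m and z of sleeve_b_mid in the frame of stop_right between -0.005 and 0.005 m and angle between the x axis of sleeve_b_mid and the x axis of stop_right, either way round below 0.1 rad and linear speed of sleeve_b below 0.015 m/s)) and contact force between anything else and frame above 1.5 N).
At the end, for the whole second after the job is handed in: One sleeve sits on the left or the right foot with its rim within 4 mm of the foot rail; the other, which stopped part-way, lies inside the carton; both are released and at rest (((((x of sleeve_a_mid in the frame of stop_left between -0.0465 and -0.038 m and y of sleeve_a_mid in the frame of stop_left between -0.005 and 0.005 m and z of sleeve_a_mid in the frame of stop_left between -0.005 and 0.005 m and angle between the x axis of sleeve_a_mid and the x axis of stop_left, either way round below 0.1 rad) or (x of sleeve_a_mid in the frame of stop_right between -0.0465 and -0.038 m and y of sleeve_a_mid in the frame of stop_right between -0.005 and 0.005 m and z of sleeve_a_mid in the frame of stop_right between -0.005 and 0.005 m and angle between the x axis of sleeve_a_mid and the x axis of stop_right, either way round below 0.1 rad)) and x of sleeve_b_mid in the frame of carton_in between -0.096 and 0.096 m and y of sleeve_b_mid in the frame of carton_in between -0.076 and 0.076 m and z of sleeve_b_mid in the frame of carton_in between 0 and 0.055 m) or (((x of sleeve_b_mid in the frame of stop_left between -0.0465 and -0.038 m and y of sleeve_b_mid in the frame of stop_left between -0.005 and 0.005 m and z of sleeve_b_mid in the frame of stop_left between -0.005 and 0.005 m and angle between the x axis of sleeve_b_mid and the x axis of stop_left, either way round below 0.1 rad) or (x of sleeve_b_mid in the frame of stop_right between -0.0465 and -0.038 m and y of sleeve_b_mid in the frame of stop_right between -0.005 and 0.005 m and z of sleeve_b_mid in the frame of stop_right between -0.005 and 0.005 m and angle between the x axis of sleeve_b_mid and the x axis of stop_right, either way round below 0.1 rad)) and x of sleeve_a_mid in the frame of carton_in between -0.096 and 0.096 m and y of sleeve_a_mid in the frame of carton_in between -0.076 and 0.076 m and z of sleeve_a_mid in the frame of carton_in between 0 and 0.055 m)) and linear speed of each of sleeve_a, sleeve_b below 0.02 m/s); the robot touches nothing.
It fails at once if a sleeve is forced: more than 40 N on the frame (contact force between anything else and frame above 40 N).
It fails at once if another thing on the table is moved more than 4 cm or knocked over (distance of any of tape, felt_pack, screwdriver, tumbler, mug, wax_jar from where it was at the start of the episode above 0.04 m or angle between any of tape, felt_pack, tumbler, mug, wax_jar's own z axis and vertical above 0.5 rad).
It also fails if it takes over 72 s, if anything falls off the work surface, if the arm or the gripper's body presses on something with over 40 N, if the wrist force passes 120 N, or if a joint passes its speed limit or range.

## Working session

There is one attempt and no reset: what is moved stays moved. The work goes in short steps, Python scripts to look and compute and a shell command to move; the robot and the scene stay as the last step left them, time stands still between calls to the robot, and variables do not carry over. Pictures are saved under pics/ and viewed, at most 10 in all, crops included, and the job is handed in when it is done.

```bash
ls; mkdir -p pics
cat > h.py <<'E'
import numpy as np, cv2
from scipy.spatial.transform import Rotation as R
from cell import env
def cam(n):
    m=env.camera_model(n); A=np.array(m["attitude"],float)
    A=A if A.shape==(3,3) else R.from_quat(A).as_matrix()
    return np.array(m["mtx"]),np.array(m["eye"]),A
def ray(n,rc,z):
    K,e,A=cam(n); d=A@np.linalg.solve(K,[rc[1],rc[0],1]); return e+d*(z-e[2])/d[2]
def proj(n,p):
    K,e,A=cam(n); q=K@(A.T@(np.array(p)-e)); return q[:2]/q[2]
E
python3 - <<'E'
from h import *
for n in("top","side"):
    im=env.camera(n); cv2.imwrite(f"pics/{n}0.png",im[...,::-1]); print(env.camera_model(n))
for n in("top","side"):
  for k,z in dict(sleeve_a_mid=.021,stop_left=.021,stop_right=.021,carton_in=.004,frame=0,tape=0,mug=0,tumbler=0,wax_jar=0,felt_pack=0,screwdriver=0).items():
    print(n,k,[(round(d["score"],2),np.round(d["centre"]),np.round(ray(n,d["centre"],z)[:2],3)) for d in env.place_of(k,n)[:4]])
o=env.get_obs();print(o["time_s"],o["tool_pos"],o["tcp_rot"],o["ft_force"])
E
```

```text
pics
{'mtx': array([[413.68456854,   0.        , 321.29779989],
       [  0.        , 413.68456854, 200.82322192],
       [  0.        ,   0.        ,   1.        ]]), 'eye': array([0.39874695, 0.02178254, 1.11618475]), 'attitude': array([ 0.70989445, -0.7034155 ,  0.02700741, -0.02295878])}
{'mtx': array([[395.51461933,   0.        , 321.51781654],
       [  0.        , 395.51461933, 203.86583528],
       [  0.        ,   0.        ,   1.        ]]), 'eye': array([ 0.42254509, -0.65233637,  0.74057524]), 'attitude': array([ 0.92452172, -0.04565404,  0.01856041, -0.37792964])}
top sleeve_a_mid [(0.86, array([202., 243.]), array([0.472, 0.224])), (0.62, array([284., 219.]), array([0.255, 0.282])), (0.59, array([250., 269.]), array([0.346, 0.152]))]
top stop_left [(0.83, array([118., 270.]), array([0.697, 0.156]))]
top stop_right [(0.89, array([117., 388.]), array([ 0.705, -0.162]))]
top carton_in [(0.55, array([207., 475.]), array([ 0.464, -0.399]))]
top frame [(0.9, array([120., 331.]), array([ 0.7  , -0.008])), (0.24, array([200., 192.]), array([0.475, 0.365]))]
top tape [(0.78, arr
[... 989 characters left out ...]
.018]))]
side mug [(0.57, array([131., 358.]), array([0.642, 0.387])), (0.36, array([359., 433.]), array([ 0.664, -0.36 ]))]
side tumbler [(0.76, array([359., 434.]), array([ 0.665, -0.359]))]
side wax_jar [(0.65, array([276., 292.]), array([ 0.405, -0.146])), (0.35, array([218., 406.]), array([0.702, 0.001]))]
side felt_pack [(0.83, array([228., 302.]), array([ 0.437, -0.006])), (0.58, array([130., 303.]), array([0.466, 0.41 ]))]
side screwdriver [(0.69, array([224., 296.]), array([0.425, 0.006])), (0.62, array([325., 411.]), array([ 0.641, -0.288]))]
1.2 [ 0.19967586 -0.4584108   0.25631538] [9.78978696e-01 2.03962529e-01 3.03496113e-06 1.22580227e-05] [-0.6047417   0.30664835 -0.7783529 ]
```

View pics/top0.png

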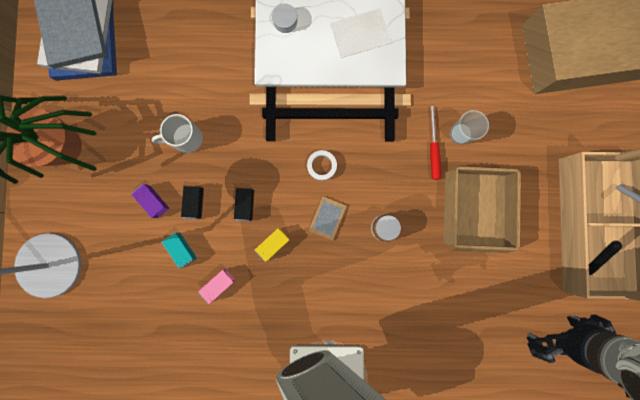

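View pics/side0.png

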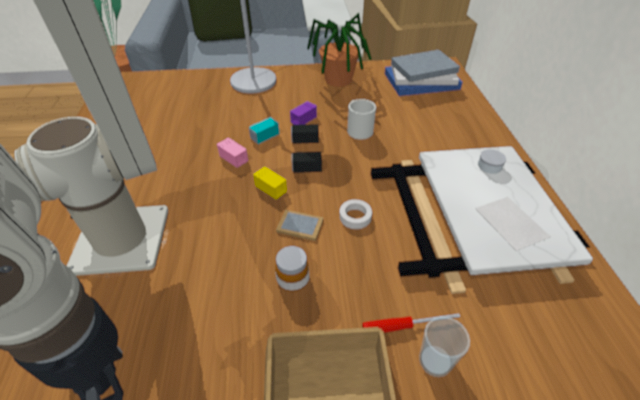

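Run:
```python
import cv2
im=cv2.imread("pics/top0.png")[140:320,160:300]
cv2.imwrite("pics/crop0.png",cv2.resize(im,None,fx=3.3,fy=3.3,interpolation=cv2.INTER_CUBIC))
```

```text
(no output)
```

View pics/crop0.png

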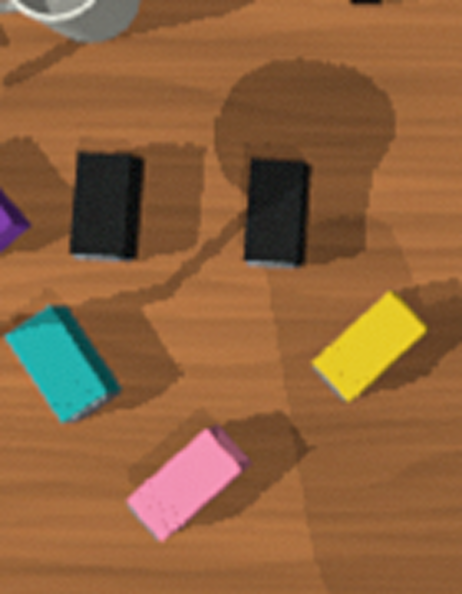

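The top view shows two black sleeves near (col 192, row 202) and (243, 204). Their grey felt ends face the robot, so the mouths point toward the frame. The bare feet are at columns 270 and 389, with tips near row 140. The carton is at (487, 208). The side view agrees, and the coloured look-alikes are elsewhere. I'll refine poses by silhouette fitting.

```bash
cat >> h.py <<'E'
def box(c,yaw,lo,hi):
    P=np.array([[x,y,z] for x in(lo[0],hi[0]) for y in(lo[1],hi[1]) for z in(lo[2],hi[2])])
    return P@R.from_euler('z',yaw).as_matrix().T+[c[0],c[1],0]
def render(n,boxes,roi,s=8):
    x0,y0,x1,y1=roi; m=np.zeros(((y1-y0)*s,(x1-x0)*s),np.uint8)
    for b in boxes:
        q=np.array([proj(n,p) for p in b]); q=(q+.5-[x0,y0])*s
        cv2.fillConvexPoly(m,cv2.convexHull(np.round(q).astype(np.int32)),255)
    return cv2.resize(m,(x1-x0,y1-y0),interpolation=cv2.INTER_AREA)/255.
def dark(im,roi,lo=40,hi=62):
    x0,y0,x1,y1=roi; r=im[y0:y1,x0:x1].max(2).astype(float); return np.clip((hi-r)/(hi-lo),0,1)
SL=lambda p:[box(p[:2],p[2],(-.0425,-.021,0),(.0425,.021,.042))]
def FR(p):
    f=[box(p[:2],p[2],(0,-.182,.009),(.024,.182,.033))]
    return f+[box(p[:2],p[2],(-.062,y-.012,.009),(.0,y+.012,.033)) for y in(.16,-.16)]
def fit(n,im,model,p0,roi,lo=40,hi=62):
    from scipy.optimize import minimize
    d=dark(im,roi,lo,hi); f=lambda q:np.abs(render(n,model(np.array(q)*[.01,.01,.05]),roi)-d).sum()
    r=minimize(f,np.array(p0)/[.01,.01,.05],method="Nelder-Mead",options=dict(initial_simplex=np.array(p0)/[.01,.01,.05]+np.array([[0,0,0],[1,0,0],[0,1,0],[0,0,1]])))
    return np.round(r.x*[.01,.01,.05],4),round(r.fun,1),round(d.sum(),1)
E
python3 - <<'E'
from h import *
im={n:cv2.imread(f"pics/{n}0.png") for n in("top","side")}
print("px",im["top"][200,[170,175,180,182,184,188,192,200,202,204,206,208,212]].max(1),im["top"][210:222,192].max(1),im["top"][130,255:285].max(1))
def win(n,p,r): u,v=proj(n,p).round().astype(int); return (u-r,v-r,u+r,v+r)
for n in im:
    for p in((.470,.36),(.470,.226)):
        print(n,"sleeve",fit(n,im[n],SL,(*p,0),win(n,(*p,.02),24)))
print("frame top",fit("top",im["top"],FR,(.70,0,0),(255,110,410,150)))
print("frame side",fit("side",im["side"],FR,(.70,0,0),(365,155,440,285)))
E
```

```text
px [131 131 134  62  34  33  35  15  53 131 131 130 129] [ 36  35  36  35  36  34  34  80 121 161 177 173] [158 162 162 160 162 163 164 159 146 142 108  29  16  19  12  19  22  19
  21  18  71 124 126 122 124 121 126 123 124 122]
top sleeve (array([ 0.4716,  0.358 , -0.0517]), np.float64(91.8), np.float64(591.1))
top sleeve (array([ 0.4677,  0.2221, -0.0255]), np.float64(81.1), np.float64(540.5))
side sleeve (array([ 0.4693,  0.3645, -0.0362]), np.float64(259.8), np.float64(534.8))Traceback (most recent call last):
  File "<stdin>", line 7, in <module>
  File "h.py", line 30, in fit
    r=minimize(f,np.array(p0)/[.01,.01,.05],method="Nelder-Mead",options=dict(initial_simplex=np.array(p0)/[.01,.01,.05]+np.array([[0,0,0],[1,0,0],[0,1,0],[0,0,1]])))
    res = _minimize_neldermead(fun, x0, args, callback, bounds=bounds,
                               **options)
    fxcc = func(xcc)
    fx = function(np.copy(x), *(wrapper_args + args))
  File "h.py", line 29, in <lambda>
    d=dark(im,roi,lo,hi); f=lambda q:np.abs(render(n,model(np.array(q)*[.01,.01,.05]),roi)-d).sum()
                                            ~~~~~~^^^^^^^^^^^^^^^^^^^^^^^^^^^^^^^^^^^^^^^^
  File "h.py", line 18, in render
    q=np.array([proj(n,p) for p in b]); q=(q+.5-[x0,y0])*s
                ~~~~^^^^^
  File "h.py", line 11, in proj
    K,e,A=cam(n); q=K@(A.T@(np.array(p)-e)); return q[:2]/q[2]
          ~~~^^^
  File "h.py", line 5, in cam
    m=env.camera_model(n); A=np.array(m["attitude"],float)
ValueError: time passes only in moves, steps and waits
```

```bash
sed -i 's/^def cam(n)/import functools\n@functools.cache\ndef cam(n)/' h.py
python3 - <<'E'
from h import *
im={n:cv2.imread(f"pics/{n}0.png") for n in("top","side")}
def win(n,p,r): u,v=proj(n,p).round().astype(int); return (u-r,v-r,u+r,v+r)
for hi in (62,80):
    for p in((.470,.36),(.470,.226)):
      for n,r in(("top",24),("side",17)): print(hi,n,"sleeve",fit(n,im[n],SL,(*p,0),win(n,(*p,.02),r),35,hi))
    print("frame top",fit("top",im["top"],FR,(.70,0,0),(255,110,410,150),35,hi))
    print("frame side",fit("side",im["side"],FR,(.70,0,0),(365,155,440,285),35,hi))
print([np.round(ray("top",(r,c),.075),3) for r,c in((168,455),(170,521),(250,517),(248,445))])
o=env.get_obs();print(o["time_s"],R.from_quat(o["tcp_rot"]).as_matrix().round(3))
E
```

```text
62 top sleeve (array([ 0.4714,  0.358 , -0.016 ]), np.float64(109.5), np.float64(576.3))
62 side sleeve (array([ 0.4731,  0.3643, -0.0167]), np.float64(159.1), np.float64(377.8))
62 top sleeve (array([ 0.4681,  0.2212, -0.0311]), np.float64(92.4), np.float64(528.8))
62 side sleeve (array([ 0.4624,  0.2249, -0.012 ]), np.float64(153.1), np.float64(474.4))
frame top (array([ 0.703 , -0.0051,  0.0059]), np.float64(74.0), np.float64(1594.4))
frame side (array([ 0.7045, -0.0027,  0.0059]), np.float64(520.6), np.float64(2051.6))
80 top sleeve (array([ 0.4703,  0.358 , -0.0084]), np.float64(91.0), np.float64(596.7))
80 side sleeve (array([ 0.4725,  0.3632, -0.0434]), np.float64(127.0), np.float64(410.3))
80 top sleeve (array([ 0.465 ,  0.2213, -0.0346]), np.float64(71.8), np.float64(548.5))
80 side sleeve (array([ 0.4629,  0.2231, -0.0027]), np.float64(121.7), np.float64(510.7))
frame top (array([ 0.7029, -0.0046,  0.0082]), np.float64(59.0), np.float64(1618.4))
frame side (array([ 0.7042, -0.0049,  0.0042]), np.float64(481.4), np.float64(2119.6))
[array([ 0.559, -0.323,  0.075]), array([ 0.556, -0.491,  0.075]), array([ 0.353, -0.476,  0.075]), array([ 0.357, -0.295,  0.075])]
1.2 [[ 0.917  0.399  0.   ]
 [ 0.399 -0.917 -0.   ]
 [ 0.     0.    -1.   ]]
```

```bash
cat > to.py <<'E'
# prints tool-frame shift and turn to a world target: x y z yaw_deg ; and state
import sys; from h import *
o=env.get_obs(); T=R.from_quat(o["tcp_rot"]); p=np.array(o["tool_pos"]); a=[float(v) for v in sys.argv[1:]]
G=R.from_euler('z',a[3],degrees=True)*R.from_quat([1,0,0,0])
print("pos",p.round(4),"yaw",round(np.degrees(np.arctan2(*T.as_matrix()[[1,0],0])),2),"t",round(o["time_s"],2),"gap",round(o["finger_gap"],3),"F",np.round(o["ft_force"],1),"q6",np.round(o["qpos"][5],2))
print("shift mm",(1000*T.inv().apply(np.array(a[:3])-p)).round(1),"turn",np.degrees((T.inv()*G).as_rotvec()).round(2))
E
python3 -m creep '[[0.028,-0.029,0,0,0,5,1],[0.056,-0.058,0,0,0,10,1],[0.084,-0.087,0,0,0,15,1],[0.112,-0.116,0,0,0,20,1],[0.14,-0.145,0,0,0,25,1]]' 20
python3 -m creep '[[0.015,-0.038,0,0,0,0,1],[0.03,-0.076,0,0,0,0,1],[0.045,-0.114,0,0,0,0,1],[0.06,-0.152,0,0,0,0,1],[0.075,-0.19,0,0,0,0,1]]'
python3 -m creep '[[0.015,-0.038,0,0,0,0,1],[0.03,-0.076,0,0,0,0,1],[0.045,-0.114,0,0,0,0,1],[0.06,-0.152,0,0,0,0,1],[0.075,-0.19,0,0,0,0,1]]'
python3 to.py 0.456 0.2215 0.1 -1.5
```

```text
time_s: 1.62
tool_pos: [0.2702, -0.268, 0.2563]
tcp_rot: [1.0, -0.016, 0.0, 0.0]
ft_force: [-0.2, 0.1, 0.4]
finger_gap: 0.999
gripper_force: 0.0
time_s: 2.03
tool_pos: [0.3503, -0.0797, 0.2567]
tcp_rot: [1.0, -0.013, 0.001, 0.0]
ft_force: [1.0, -0.5, -0.7]
finger_gap: 1.002
gripper_force: 0.0
time_s: 2.45
tool_pos: [0.4189, 0.0161, 0.2563]
tcp_rot: [1.0, 0.01, -0.0, -0.015]
ft_force: [-0.1, -0.2, 1.0]
finger_gap: 1.001
gripper_force: 0.0
pos [0.4189 0.0161 0.2563] yaw 1.12 t 2.45 gap 1.001 F [-0.1 -0.2  1. ] q6 3.14
shift mm [  41.2 -200.   162.3] turn [-1.68  0.07  2.62]
```

```bash
python3 -m creep '[[0.008,-0.038,0.01,-0.3,0,-7.1,1],[0.016,-0.076,0.02,-0.6,0,-14.2,1],[0.024,-0.114,0.03,-0.9,0,-21.3,1],[0.032,-0.152,0.04,-1.2,0,-28.4,1],[0.04,-0.19,0.05,-1.6,0,-35.5,1]]' >/dev/null
for i in 1 2 3 4; do python3 -m creep '[[0,0,0,0,0,-7.1,1],[0,0,0,0,0,-14.2,1],[0,0,0,0,0,-21.3,1],[0,0,0,0,0,-28.4,1],[0,0,0,0,0,-35.5,1]]' >/dev/null; done
python3 to.py 0.456 0.2215 0.1 178.5
python3 - <<'E'
from h import *
im=env.camera("side"); cv2.imwrite("pics/side1.png",cv2.resize(im[60:260,200:460,::-1],None,fx=3,fy=3))
E
```

```text
pos [0.4555 0.2055 0.2118] yaw 178.65 t 4.53 gap 1.002 F [0.2 0.2 0.1] q6 0.45
shift mm [  0.7  15.7 111.8] turn [0.16 0.42 0.15]
```

View pics/side1.png

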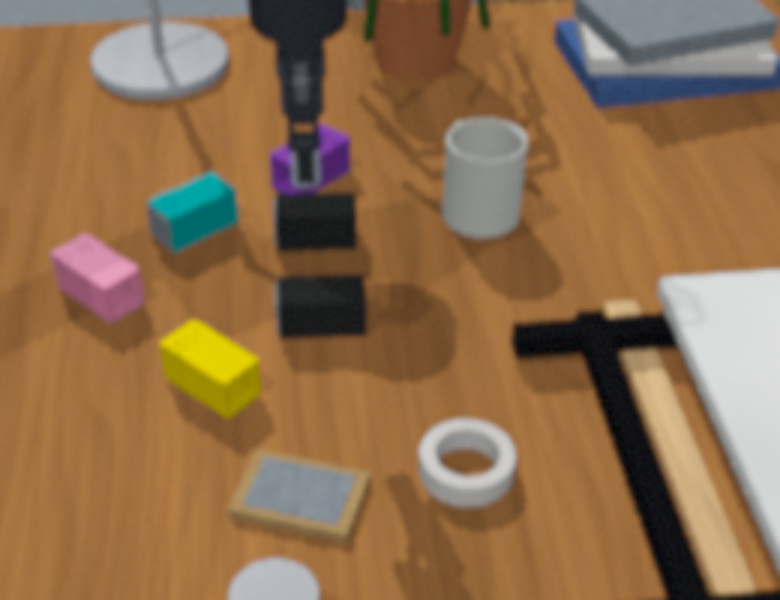

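The gripper hangs open over the nearer black sleeve. The path down is clear.

```bash
python3 -m creep '[[0.001,0.008,0.03,0,0.2,0,1],[0.001,0.016,0.065,0.2,0.4,0.1,1],[0.001,0.016,0.1,0.2,0.4,0.1,1],[0.001,0.016,0.13,0.2,0.4,0.1,1],[0.001,0.016,0.15,0.2,0.4,0.1,1]]'
python3 -m creep '[[0,0,0.015,0,0,0,1],[0,0,0.027,0,0,0,1],[0,0,0.028,0,0,0,1]]'
python3 to.py 0.456 0.2215 0.033 178.5
python3 -m creep '[[0,0,0,0,0,0,0.3],[0,0,0,0,0,0,0.3],[0,0,0,0,0,0,0.3],[0,0,0,0,0,0,0.3],[0,0,0,0,0,0,0.3]]' 20
python3 -m creep '[[0,0,0,0,0,0,0.3],[0,0,0,0,0,0,0.3],[0,0,0,0,0,0,0.3]]' 20
python3 to.py 0.456 0.2215 0.033 178.5
```

```text
time_s: 5.0
tool_pos: [0.4542, 0.2218, 0.0589]
tcp_rot: [0.017, 1.0, -0.001, -0.002]
ft_force: [0.2, 0.5, 0.9]
finger_gap: 1.002
gripper_force: 0.0
time_s: 5.25
tool_pos: [0.454, 0.2217, 0.0313]
tcp_rot: [0.016, 1.0, -0.001, -0.002]
ft_force: [-0.9, 0.0, -0.9]
finger_gap: 0.997
gripper_force: 0.0
pos [0.454  0.2217 0.0313] yaw 178.13 t 5.25 gap 0.997 F [-0.9  0.  -0.9] q6 0.49
shift mm [-1.9 -0.1 -1.7] turn [-0.16 -0.23 -0.37]
time_s: 5.67
tool_pos: [0.4563, 0.2241, 0.0352]
tcp_rot: [0.014, 1.0, 0.0, 0.002]
ft_force: [0.8, -1.1, 4.0]
finger_gap: 0.489
gripper_force: 21.4
time_s: 5.92
tool_pos: [0.4564, 0.2241, 0.0352]
tcp_rot: [0.014, 1.0, 0.0, 0.002]
ft_force: [0.9, -1.3, 6.5]
finger_gap: 0.489
gripper_force: 21.8
pos [0.4564 0.2241 0.0352] yaw 178.39 t 5.92 gap 0.489 F [ 0.9 -1.3  6.5] q6 0.49
shift mm [ 0.3 -2.6  2.2] turn [ 0.04  0.2  -0.11]
```

```bash
python3 -m creep '[[0,0,-0.01,0,0,0,0.3],[0,0,-0.02,0,0,0,0.3],[-0.03,-0.017,-0.02,0,0,-0.5,0.3],[-0.06,-0.034,-0.02,0,0,-1,0.3],[-0.08,-0.051,-0.02,0,0,-1.5,0.3]]' >/dev/null
python3 -m creep '[[-0.02,-0.01,0,0,0,-0.5,0.3],[-0.032,-0.017,0,0,0,-0.5,0.3],[-0.032,-0.017,0,0,0,-0.5,0.3]]'
python3 to.py 0.568 0.156 0.0352 180.4
python3 - <<'E'
from h import *
im=env.camera("top"); cv2.imwrite("pics/top1.png",cv2.resize(im[90:240,220:420,::-1],None,fx=4,fy=4,interpolation=cv2.INTER_CUBIC))
im=env.camera("side"); cv2.imwrite("pics/side2.png",cv2.resize(im[110:250,280:460,::-1],None,fx=4,fy=4,interpolation=cv2.INTER_CUBIC))
E
```

```text
time_s: 6.58
tool_pos: [0.5687, 0.1522, 0.0549]
tcp_rot: [-0.002, 1.0, 0.0, 0.002]
ft_force: [-0.3, 0.5, -1.1]
finger_gap: 0.483
gripper_force: 20.7
pos [0.5687 0.1522 0.0549] yaw -179.76 t 6.58 gap 0.483 F [-0.3  0.5 -1.1] q6 0.26
shift mm [ 0.8  3.8 19.7] turn [ 0.02  0.22 -0.16]
```

View pics/top1.png

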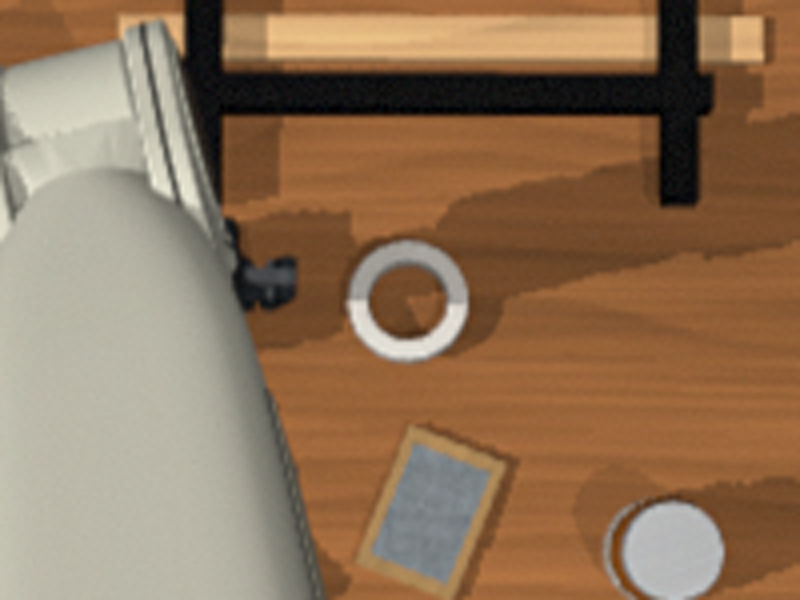

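View pics/side2.png

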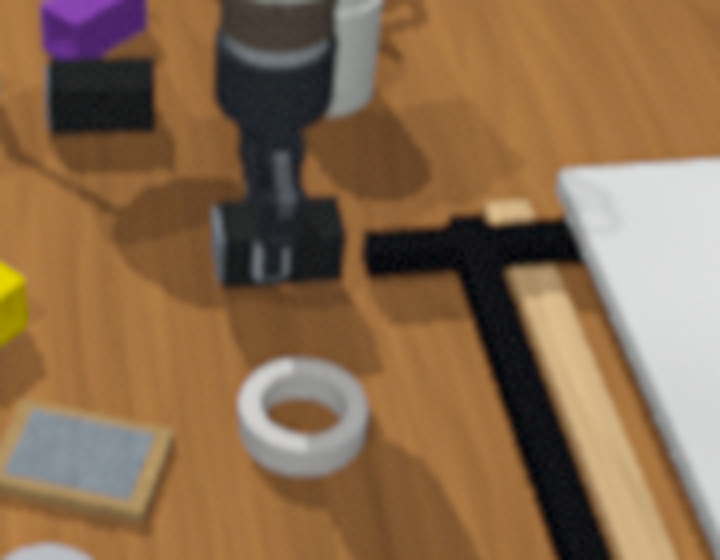

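Top is occluded by the arm. The side view shows the sleeve held with its mouth (crop col 340) just short of the left foot tip (col 368), aligned. Next I lower it and shift +4 mm in y.

```bash
python3 -m creep '[[0,0.004,0.009,0,0.2,0,0.3],[0,0.004,0.017,0,0.2,-0.2,0.3],[0,0.004,0.0185,0,0.2,-0.2,0.3],[0,0.004,0.0185,0,0.2,-0.2,0.3]]'
python3 -m creep '[[-0.005,0,0,0,0,0,0.3],[-0.01,0,0,0,0,0,0.3],[-0.015,0,0,0,0,0,0.3],[-0.02,0,0,0,0,0,0.3],[-0.02,0,0,0,0,0,0.3]]'
python3 -m creep '[[-0.003,0,0,0,0,0,0.3],[-0.006,0,0,0,0,0,0.3],[-0.009,0,0,0,0,0,0.3],[-0.012,0,0,0,0,0,0.3],[-0.012,0,0,0,0,0,0.3]]'
python3 to.py 0.568 0.156 0.0352 180.4
```

```text
time_s: 7.02
tool_pos: [0.5646, 0.1588, 0.0351]
tcp_rot: [-0.006, 1.0, 0.0, -0.002]
ft_force: [-0.1, 0.6, 0.4]
finger_gap: 0.489
gripper_force: 20.5
time_s: 7.43
tool_pos: [0.5871, 0.1579, 0.0352]
tcp_rot: [-0.005, 1.0, 0.0, -0.001]
ft_force: [0.4, 0.3, 0.1]
finger_gap: 0.49
gripper_force: 20.3
time_s: 7.85
tool_pos: [0.5983, 0.1574, 0.0352]
tcp_rot: [-0.005, 1.0, -0.0, -0.001]
ft_force: [0.3, -1.7, -2.2]
finger_gap: 0.492
gripper_force: 20.6
pos [0.5983 0.1574 0.0352] yaw -179.43 t 7.85 gap 0.492 F [ 0.3 -1.7 -2.2] q6 0.25
shift mm [30.3 -1.1  0.1] turn [-0.04 -0.15  0.17]
```

```bash
python3 -m creep '[[-0.003,-0.0005,0,0,0,0,0.3],[-0.006,-0.001,0,0,0,0,0.3],[-0.009,-0.001,0,0,0,0,0.3],[-0.012,-0.001,0,0,0,0,0.3],[-0.012,-0.001,0,0,0,0,0.3]]'
python3 -m creep '[[-0.003,0,0,0,0,0,0.3],[-0.006,0,0,0,0,0,0.3],[-0.009,0,0,0,0,0,0.3],[-0.012,0,0,0,0,0,0.3],[-0.012,0,0,0,0,0,0.3]]'
python3 to.py 0.629 0.156 0.0352 180.4
```

```text
time_s: 8.27
tool_pos: [0.6109, 0.1573, 0.0356]
tcp_rot: [-0.005, 1.0, 0.0, -0.001]
ft_force: [-0.2, 0.1, -0.7]
finger_gap: 0.486
gripper_force: 20.4
time_s: 8.68
tool_pos: [0.6226, 0.1573, 0.0355]
tcp_rot: [-0.005, 1.0, 0.0, -0.001]
ft_force: [-0.2, 0.3, -1.3]
finger_gap: 0.487
gripper_force: 20.4
pos [0.6226 0.1573 0.0355] yaw -179.39 t 8.68 gap 0.487 F [-0.2  0.3 -1.3] q6 0.24
shift mm [-6.4 -1.3  0.2] turn [ 0.02 -0.11  0.21]
```

```bash
for i in 1 2 3; do python3 -m creep '[[-0.001,0,0,0,0,0,0.3],[-0.002,0,0,0,0,0,0.3],[-0.003,0,0,0,0,0,0.3],[-0.004,0,0,0,0,0,0.3],[-0.004,0,0,0,0,0,0.3]]' | egrep 'pos|ft'; done
```

```text
tool_pos: [0.626, 0.1573, 0.0354]
ft_force: [1.1, 0.3, -0.5]
tool_pos: [0.6283, 0.1573, 0.0352]
ft_force: [-5.4, -0.9, 3.1]
tool_pos: [0.6285, 0.1573, 0.0352]
ft_force: [-14.0, -0.4, 10.9]
```

It stopped at TCP x 0.6285 with 14 N, right where the insert stop is predicted (home would be 0.650). So this sleeve has the insert. I'll withdraw it, lift and carry it to the carton.

```bash
python3 -m creep '[[0.006,0,0,0,0,0,0.3],[0.016,0,0,0,0,0,0.3],[0.031,0,0,0,0,0,0.3],[0.046,0,0,0,0,0,0.3],[0.061,0,0,0,0,0,0.3]]'
python3 -m creep '[[0.02,0,0,0,0,0,0.3],[0.036,0,0,0,0,0,0.3],[0.036,0,-0.03,0,0,0,0.3],[0.036,0,-0.07,0,0,0,0.3],[0.036,0,-0.11,0,0,0,0.3]]'
python3 -m creep '[[0,0,-0.04,0,0,0,0.3],[0.007,-0.03,-0.06,0,0,0,0.3],[0.014,-0.069,-0.06,0,0,0,0.3],[0.021,-0.108,-0.06,0,0,0,0.3],[0.028,-0.147,-0.06,0,0,0,0.3]]'
python3 to.py 0.447 -0.397 0.2 176
```

```text
time_s: 10.35
tool_pos: [0.5731, 0.1567, 0.0356]
tcp_rot: [-0.005, 1.0, 0.0, -0.0]
ft_force: [-1.2, 0.1, -1.0]
finger_gap: 0.49
gripper_force: 20.4
time_s: 10.77
tool_pos: [0.5362, 0.1561, 0.1458]
tcp_rot: [-0.005, 1.0, -0.0, -0.002]
ft_force: [0.8, 0.7, 0.1]
finger_gap: 0.49
gripper_force: 20.8
time_s: 11.18
tool_pos: [0.5115, 0.0078, 0.2068]
tcp_rot: [-0.006, 1.0, -0.0, 0.001]
ft_force: [0.8, -0.3, -1.2]
finger_gap: 0.488
gripper_force: 21.0
pos [0.5115 0.0078 0.2068] yaw -179.3 t 11.18 gap 0.488 F [ 0.8 -0.3 -1.2] q6 0.0
shift mm [  69.5 -404.     6.9] turn [-0.01  0.07  4.7 ]
```

```bash
python3 -m creep '[[0.006,-0.039,0,0,0,1,0.3],[0.012,-0.078,0,0,0,2,0.3],[0.018,-0.117,0,0,0,3,0.3],[0.024,-0.156,0,0,0,4,0.3],[0.03,-0.195,0,0,0,4.7,0.3]]' >/dev/null
python3 -m creep '[[0.006,-0.039,0,0,0,0,0.3],[0.012,-0.078,0,0,0,0,0.3],[0.018,-0.117,0,0,0,0,0.3],[0.024,-0.156,0,0,0,0,0.3],[0.03,-0.195,0,0,0,0,0.3]]' >/dev/null
python3 to.py 0.447 -0.397 0.047 176
python3 - <<'E'
from h import *
im=env.camera("top"); cv2.imwrite("pics/top2.png",cv2.resize(im[100:300,380:600,::-1],None,fx=3,fy=3))
E
```

```text
pos [ 0.4388 -0.3811  0.2061] yaw 175.9 t 12.02 gap 0.49 F [ 0.9  0.7 -0.2] q6 -0.64
shift mm [ -9.5 -15.  159.1] turn [-0.09 -0.07 -0.1 ]
```

View pics/top2.png

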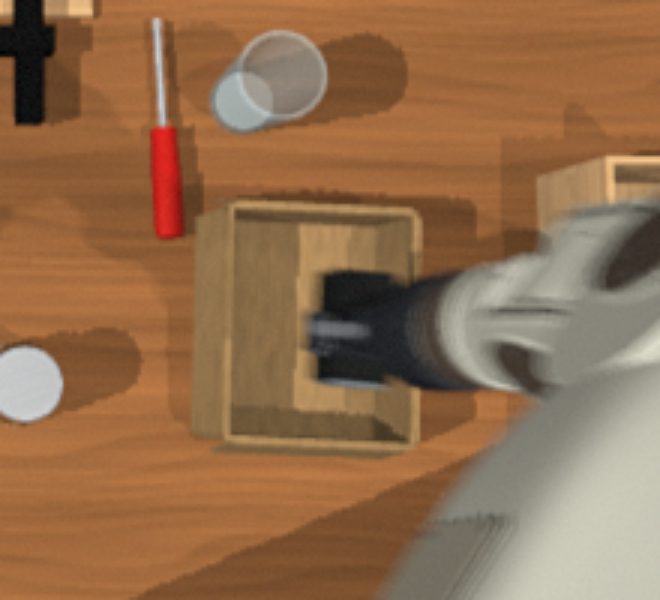

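The sleeve is over the carton, whose rim spans crop cols 228–420 and rows 203–445 (centre near y −0.403, x 0.456). Lower there.

```bash
python3 - <<'E'
from h import *
print(np.mean([ray("top",(r/3+100,c/3+380),.075) for r,c in((203,232),(208,420),(445,228),(445,418))],0).round(3))
E
python3 -m creep '[[-0.007,-0.02,0.01,0,0,-1,0.3],[-0.007,-0.021,0.045,0,0,-2,0.3],[-0.007,-0.021,0.08,0,0,-2,0.3],[-0.007,-0.021,0.11,0,0,-2,0.3],[-0.007,-0.021,0.13,0,0,-2,0.3]]'
python3 -m creep '[[0,0,0.012,0,0,0,0.3],[0,0,0.024,0,0,0,0.3],[0,0,0.028,0,0,0,0.3],[0,0,0.028,0,0,0,0.3]]'
```

```text
[ 0.458 -0.406  0.075]
time_s: 12.48
tool_pos: [0.4431, -0.3994, 0.0724]
tcp_rot: [0.018, 1.0, 0.001, -0.003]
ft_force: [-0.5, 0.7, -2.6]
finger_gap: 0.484
gripper_force: 21.3
time_s: 12.82
tool_pos: [0.4438, -0.3996, 0.0466]
tcp_rot: [0.018, 1.0, 0.001, -0.002]
ft_force: [-0.0, 0.2, -1.2]
finger_gap: 0.491
gripper_force: 21.3
```

```bash
python3 -m creep '[[0,0,0.005,0,0,0,0.3],[0,-0.003,0.005,0,0,0,0.75],[0,-0.003,0.005,0,0,0,0.75],[0,-0.003,0.005,0,0,0,0.75],[0,-0.003,0.005,0,0,0,0.75]]'
python3 -m creep '[[0,0,-0.02,0,0,0,0.75],[0,0,-0.05,0,0,0,0.75],[0,0,-0.09,0,0,0,0.75],[0,0,-0.13,0,0,0,0.75],[0,0,-0.16,0,0,0,1]]'
for i in 1 2 3; do python3 -m creep '[[0.0,0.039,0,0,0,0,1],[0.0,0.078,0,0,0,0,1],[0.0,0.117,0,0,0,0,1],[0.0,0.156,0,0,0,0,1],[0.0,0.195,0,0,0,0,1]]' >/dev/null; done
python3 to.py 0.459 0.359 0.2 178.8
python3 - <<'E'
from h import *
im=env.camera("top"); cv2.imwrite("pics/top3.png",im[...,::-1])
E
```

```text
time_s: 13.23
tool_pos: [0.4445, -0.4036, 0.0437]
tcp_rot: [0.018, 1.0, -0.001, -0.001]
ft_force: [-0.8, 0.2, 0.2]
finger_gap: 0.751
gripper_force: 0.0
time_s: 13.65
tool_pos: [0.4451, -0.4036, 0.2069]
tcp_rot: [0.018, 1.0, -0.001, 0.0]
ft_force: [0.0, -0.5, 0.5]
finger_gap: 0.876
gripper_force: 0.0
pos [0.4656 0.1835 0.2036] yaw 177.92 t 14.9 gap 0.999 F [ 0.7 -0.4 -0.1] q6 0.41
shift mm [ 12.9 175.1   3.7] turn [ 0.03 -0.08 -0.88]
```

View pics/top3.png

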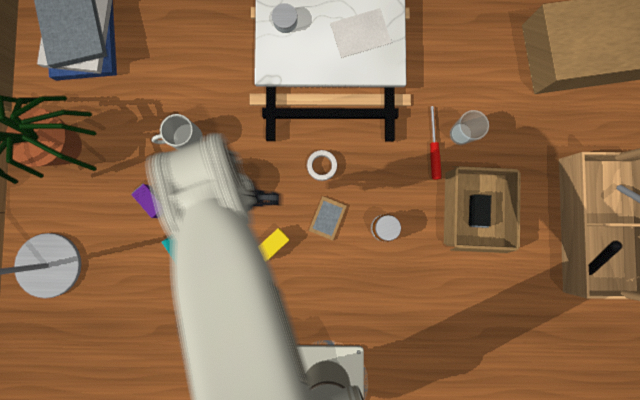

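The sleeve lies flat in the carton at (480, 210) and nothing else has moved. On to the second sleeve, with a reduced opening because the purple look-alike is close.

```bash
python3 -m creep '[[0.002,0.036,0,0,0,-0.3,0.8],[0.004,0.072,0,0,0,-0.6,0.8],[0.006,0.108,0,0,0,-0.9,0.8],[0.007,0.144,0,0,0,-0.9,0.8],[0.008,0.177,0,0,0,-0.9,0.8]]' >/dev/null
python3 -m creep '[[0,0,0.03,0,0,0,0.8],[0,0,0.06,0,0,0,0.8],[0,0,0.09,0,0,0,0.8],[0,0,0.11,0,0,0,0.8],[0,0,0.11,0,0,0,0.8]]' >/dev/null
python3 to.py 0.46 0.361 0.0355 178.8
```

```text
pos [0.461  0.3564 0.0881] yaw 178.83 t 15.78 gap 0.8 F [-1.  -1.  -0.5] q6 0.68
shift mm [ 0.5  4.9 52.6] turn [-0.33 -0.58  0.03]
```

```bash
python3 -m creep '[[0,0.004,0.015,-0.2,-0.4,0,0.8],[0,0.004,0.03,-0.2,-0.4,0,0.8],[0,0.004,0.043,-0.2,-0.4,0,0.8],[0,0.004,0.052,-0.2,-0.4,0,0.8],[0,0.004,0.052,-0.2,-0.4,0,0.8]]'
python3 -m creep '[[0,0,0,0,0,0,0.3],[0,0,0,0,0,0,0.3],[0,0,0,0,0,0,0.3],[0,0,0,0,0,0,0.3],[0,0,0,0,0,0,0.3]]' 20
python3 to.py 0.568 0.157 0.0552 180.5
```

```text
time_s: 16.2
tool_pos: [0.4635, 0.3621, 0.0403]
tcp_rot: [0.01, 1.0, 0.001, 0.001]
ft_force: [-1.0, 0.0, -0.4]
finger_gap: 0.8
gripper_force: 0.0
time_s: 16.62
tool_pos: [0.4649, 0.3633, 0.0424]
tcp_rot: [0.01, 1.0, 0.003, 0.003]
ft_force: [0.1, -0.5, 7.0]
finger_gap: 0.489
gripper_force: 22.2
pos [0.4649 0.3633 0.0424] yaw 178.81 t 16.62 gap 0.489 F [ 0.1 -0.5  7. ] q6 0.68
shift mm [-107.5 -204.   -13.1] turn [ 0.29  0.38 -1.69]
```

Gripped 7 mm higher than last time, so I'll regrasp lower.

```bash
python3 -m creep '[[0.001,0,0,0,0,0,0.8],[0.002,0,0,0.2,0.2,0,0.8],[0.002,0,0.003,0.2,0.3,0,0.8],[0.002,0,0.006,0.2,0.3,0,0.8],[0.002,0,0.006,0.2,0.3,0,0.8]]'
python3 -m creep '[[0,0,0,0,0,0,0.3],[0,0,0,0,0,0,0.3],[0,0,0,0,0,0,0.3],[0,0,0,0,0,0,0.3],[0,0,0,0,0,0,0.3]]' 20
python3 to.py 0.568 0.157 0.0552 180.5
```

```text
time_s: 17.03
tool_pos: [0.4612, 0.3623, 0.0336]
tcp_rot: [0.01, 1.0, -0.001, -0.001]
ft_force: [-0.2, -0.0, -0.6]
finger_gap: 0.8
gripper_force: 0.0
time_s: 17.45
tool_pos: [0.4618, 0.3627, 0.0347]
tcp_rot: [0.01, 1.0, -0.0, -0.001]
ft_force: [0.8, 0.3, -1.4]
finger_gap: 0.489
gripper_force: 20.7
pos [0.4618 0.3627 0.0347] yaw 178.81 t 17.45 gap 0.489 F [ 0.8  0.3 -1.4] q6 0.69
shift mm [-110.4 -203.4  -20.6] turn [-0.01 -0.08 -1.69]
```

```bash
python3 -m creep '[[0,0,-0.01,0,0,0,0.3],[0,0,-0.02,0,0,0,0.3],[-0.01,-0.033,-0.02,0,0,-0.4,0.3],[-0.02,-0.067,-0.02,0,0,-0.8,0.3],[-0.03,-0.103,-0.02,0,0,-1.2,0.3]]' >/dev/null
python3 -m creep '[[-0.024,-0.033,0,0,0,-0.5,0.3],[-0.048,-0.066,0,0,0,-0.5,0.3],[-0.072,-0.099,0,0,0,-0.5,0.3],[-0.074,-0.101,0,0,0,-0.5,0.3],[-0.074,-0.101,0,0,0,-0.5,0.3]]' >/dev/null
python3 to.py 0.568 0.1573 0.0352 180.5
```

```text
pos [0.5661 0.1559 0.0561] yaw -179.77 t 18.28 gap 0.488 F [-0.4  0.5 -0.6] q6 0.26
shift mm [-1.9  1.3 20.9] turn [ 0.05  0.09 -0.27]
```

```bash
python3 -m creep '[[-0.002,0.0015,0.01,0,0,-0.2,0.3],[-0.002,0.0015,0.018,0,0,-0.2,0.3],[-0.002,0.0015,0.02,0,0,-0.2,0.3],[-0.002,0.0015,0.02,0,0,-0.2,0.3]]'
python3 -m creep '[[-0.005,0,0,0,0,0,0.3],[-0.01,0,0,0,0,0,0.3],[-0.015,0,0,0,0,0,0.3],[-0.02,0,0,0,0,0,0.3],[-0.02,0,0,0,0,0,0.3]]'| egrep 'pos|ft'
python3 -m creep '[[-0.003,0,0,0,0,0,0.3],[-0.006,0,0,0,0,0,0.3],[-0.009,0,0,0,0,0,0.3],[-0.012,0,0,0,0,0,0.3],[-0.012,0,0,0,0,0,0.3]]'| egrep 'pos|ft'
python3 to.py 0.6 0.1573 0.0352 180.5
```

```text
time_s: 18.62
tool_pos: [0.5649, 0.1611, 0.0345]
tcp_rot: [-0.007, 1.0, -0.0, -0.001]
ft_force: [-0.5, -0.6, 1.4]
finger_gap: 0.486
gripper_force: 21.4
tool_pos: [0.585, 0.1616, 0.0345]
ft_force: [-0.8, 0.1, 2.9]
tool_pos: [0.5893, 0.1613, 0.0342]
ft_force: [-18.9, 0.4, 18.2]
pos [0.5893 0.1613 0.0342] yaw -179.12 t 19.45 gap 0.485 F [-18.9   0.4  18.2] q6 0.25
shift mm [-10.7  -4.2  -1.2] turn [ 0.03 -1.01  0.38]
```

y is 4 mm off and the rim has met the foot edge. Back off and correct.

```bash
python3 -m creep '[[0.012,0,0,0,0,0,0.3],[0.024,0,-0.001,0,0,0,0.3],[0.024,-0.004,-0.001,0,0,0.4,0.3],[0.024,-0.004,-0.001,0,0,0.4,0.3],[0.024,-0.004,-0.001,0,0,0.4,0.3]]'| egrep 'pos|ft'
python3 to.py 0.58 0.1573 0.0352 180.5
```

```text
tool_pos: [0.5741, 0.156, 0.0354]
ft_force: [-0.2, -0.1, -1.0]
pos [0.5741 0.156  0.0354] yaw -179.66 t 19.87 gap 0.492 F [-0.2 -0.1 -1. ] q6 0.26
shift mm [-5.9  1.2  0.2] turn [ 0.   -0.05 -0.16]
```

```bash
python3 -m creep '[[-0.004,0.001,0,0,0,0,0.3],[-0.008,0.001,0,0,0,0,0.3],[-0.012,0.001,0,0,0,0,0.3],[-0.014,0.001,0,0,0,0,0.3],[-0.014,0.001,0,0,0,0,0.3]]'| egrep 'pos|ft'
python3 -m creep '[[-0.002,0,0,0,0,0,0.3],[-0.004,0,0,0,0,0,0.3],[-0.006,0,0,0,0,0,0.3],[-0.008,0,0,0,0,0,0.3],[-0.008,0,0,0,0,0,0.3]]'| egrep 'pos|ft'
python3 to.py 0.6 0.1573 0.0352 180.5
```

```text
tool_pos: [0.5888, 0.1568, 0.0356]
ft_force: [-0.2, -0.2, -0.9]
tool_pos: [0.5955, 0.1568, 0.0353]
ft_force: [-0.7, -0.7, -1.1]
pos [0.5955 0.1568 0.0353] yaw -179.69 t 20.7 gap 0.49 F [-0.7 -0.7 -1.1] q6 0.25
shift mm [-4.5  0.4  0. ] turn [-0.   -0.13 -0.19]
```

```bash
for i in 1 2 3; do python3 -m creep '[[-0.003,0,0,0,0,0,0.3],[-0.006,0,0,0,0,0,0.3],[-0.009,0,0,0,0,0,0.3],[-0.01,0,0,0,0,0,0.3],[-0.01,0,0,0,0,0,0.3]]'| egrep 'pos|ft'; done
python3 to.py 0.65 0.1573 0.0352 180.5
```

```text
tool_pos: [0.606, 0.1569, 0.0353]
ft_force: [0.4, -0.2, -4.6]
tool_pos: [0.616, 0.1569, 0.0353]
ft_force: [-0.2, -0.3, -3.9]
tool_pos: [0.626, 0.157, 0.0353]
ft_force: [-1.9, -0.2, -5.6]
pos [0.626  0.157  0.0353] yaw -179.69 t 21.95 gap 0.495 F [-1.9 -0.2 -5.6] q6 0.24
shift mm [-24.    0.1   0.1] turn [ 0.   -0.07 -0.19]
```

```bash
python3 -m creep '[[-0.002,0,0.0005,0,0,0,0.3],[-0.004,0,0.0005,0,0,0,0.3],[-0.006,0,0.0005,0,0,0,0.3],[-0.008,0,0.0005,0,0,0,0.3],[-0.008,0,0.0005,0,0,0,0.3]]'| egrep 'pos|ft'
for i in 1 2; do python3 -m creep '[[-0.001,0,0,0,0,0,0.3],[-0.002,0,0,0,0,0,0.3],[-0.003,0,0,0,0,0,0.3],[-0.004,0,0,0,0,0,0.3],[-0.004,0,0,0,0,0,0.3]]'| egrep 'pos|ft'; done
```

```text
tool_pos: [0.6345, 0.1572, 0.0353]
ft_force: [-0.9, 1.1, -4.5]
tool_pos: [0.6382, 0.1572, 0.0352]
ft_force: [-1.6, -0.7, -3.3]
tool_pos: [0.6422, 0.1572, 0.0352]
ft_force: [-0.7, -0.1, -1.9]
```

```bash
for i in 1 2; do python3 -m creep '[[-0.001,0,0,0,0,0,0.3],[-0.002,0,0,0,0,0,0.3],[-0.003,0,0,0,0,0,0.3],[-0.003,0,0,0,0,0,0.3]]'| egrep 'pos|ft'; done
```

```text
tool_pos: [0.6452, 0.1572, 0.0352]
ft_force: [-0.6, 0.4, -2.7]
tool_pos: [0.6482, 0.1572, 0.0352]
ft_force: [-0.5, -0.3, -2.0]
```

```bash
for i in 1 2; do python3 -m creep '[[-0.001,0,0,0,0,0,0.3],[-0.002,0,0,0,0,0,0.3],[-0.002,0,0,0,0,0,0.3]]'| egrep 'pos|ft'; done
```

```text
tool_pos: [0.6501, 0.1572, 0.0352]
ft_force: [-1.6, -0.0, -2.4]
tool_pos: [0.6508, 0.1572, 0.0351]
ft_force: [-5.4, 0.1, 1.4]
```

Contact at the rail, as predicted. One slight press, then relax, open and retreat straight up.

```bash
python3 -m creep '[[-0.001,0,0,0,0,0,0.3],[-0.002,0,0,0,0,0,0.3],[-0.002,0,0,0,0,0,0.3]]'| egrep 'pos|ft'
python3 -m creep '[[0.003,0,0,0,0,0,0.3],[0.003,0,0,0,0,0,0.75],[0.003,0,0,0,0,0,0.75],[0.003,0,0,0,0,0,0.75],[0.003,0,0,0,0,0,0.75]]'
python3 -m creep '[[0,0,-0.02,0,0,0,0.75],[0,0,-0.05,0,0,0,0.75],[0,0,-0.09,0,0,0,0.75],[0,0,-0.13,0,0,0,0.75],[0,0,-0.16,0,0,0,0.75]]'
for i in 1 2; do python3 -m creep '[[0.035,0.01,0,0,0,0,0.75],[0.07,0.02,0,0,0,0,0.75],[0.105,0.03,0,0,0,0,0.75],[0.14,0.04,0,0,0,0,0.75],[0.17,0.05,0,0,0,0,0.75]]' >/dev/null; done
python3 - <<'E'
from h import *
im=env.camera("top"); cv2.imwrite("pics/top4.png",im[...,::-1])
s=env.camera("side"); cv2.imwrite("pics/side4.png",s[...,::-1])
cv2.imwrite("pics/both4.png",np.vstack([cv2.resize(im[80:230,230:530,::-1],(600,300)),cv2.resize(s[130:280,280:580,::-1],(600,300))]))
o=env.get_obs();print(o["tool_pos"],o["time_s"])
E
```

```text
tool_pos: [0.6509, 0.1571, 0.0348]
ft_force: [-10.5, -0.7, 3.9]
time_s: 25.03
tool_pos: [0.6518, 0.1573, 0.0357]
tcp_rot: [-0.003, 1.0, 0.0, 0.0]
ft_force: [-0.3, 0.2, -0.6]
finger_gap: 0.745
gripper_force: 0.0
time_s: 25.45
tool_pos: [0.6521, 0.1573, 0.1991]
tcp_rot: [-0.003, 1.0, 0.001, 0.002]
ft_force: [0.8, 0.4, 0.4]
finger_gap: 0.748
gripper_force: 0.0
[0.30688093 0.25578558 0.19584644] 26.3833
```

View pics/both4.png

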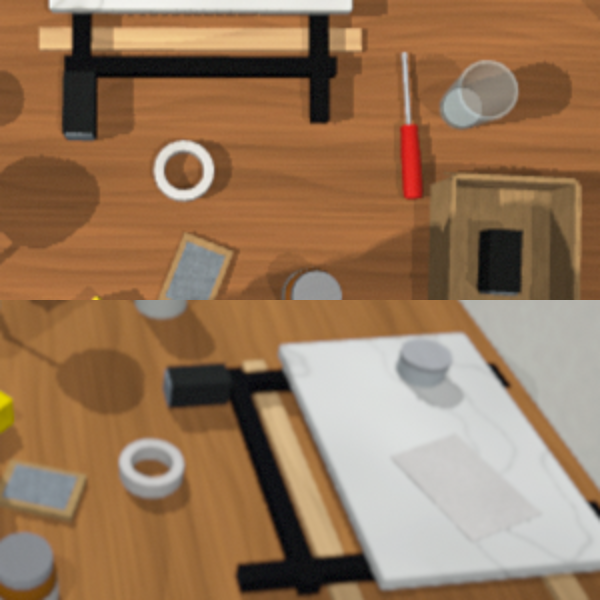

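The sleeve sits home against the rail on the left foot (crop col 80, rows 70–138). The other lies in the carton (500, 262), and the bystanders are undisturbed. Handing in.

```bash
python3 -c "
from cell import env; print(env.close_job())"
```

```text
the job is handed in; nothing more can be done
None
```

I handed the job in at about 26 s: the sleeve that fits is fully home on the left foot, and the one with the insert, which stopped part-way under a 14 N press, is in the carton; the most any touch read was about 26 N at the wrist, when the good sleeve first caught the foot's edge and I backed it off.

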